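Lock the shaker tray with its transport pin

ROBOT

A 6-joint arm with a two-finger parallel gripper is mounted at the origin on a cart in front of the work surface, level with it; the furniture and walls round the work are solid. World frame = base frame: x ahead of the robot, y to its left, z up, the work surface at z = 0. Lengths are in m, angles in rad, forces in N, time in s.
With the tool pointing down it reaches from about 0.25 to 0.775 m from the base axis. Payload 4 kg.
Tool frame: the origin (TCP) lies midway between the tips of the shut fingers; the grasp point (between the pads) lies grip_point_offset behind it (grip_point_offset is the distance from the TCP to the grasp point, in m); z points along the fingers, y is the line along which they close (so a half turn about z gives the same grasp; the last joint's range is limited). The gripper opens to 94 mm and grips with 3 to 60 N. Pads are 16 mm wide; open, the fingers measure 119 mm over their backs; the gripper's body (75 mm by 177 mm) begins 78 mm behind the grasp point.
Start: joints at [-1.245, 0.087, 1.371, -0, 1.684, -0.103], TCP at [0.229, -0.5, 0.206] pointing down, gripper open.
Joint ranges: [-3.1, 3.1], [-0.76, 2.03], [0.27, 2.55], [-1.08, 4.22], [0.17, 2.65], [-2.57, 2.57]. Speed limits (rad/s): [2.79, 2.79, 3.14, 3.14, 3.14, 3.14].

INTERFACE

Orientations are given as [roll, pitch, yaw] about the fixed x, y, z axes, in that order (R = Rz(yaw) Ry(pitch) Rx(roll)).
In Python, from bench import * gives the robot as it stands. The module is installed in compiled form; this text tells all that it offers.
- The arm moves only by the tool apply_moves, never from a script. Its argument "commands" is a list of rows, each a list of 7 numbers: the turn, a rotation vector about the world's x, y, z in rad, then the shift along the world's x, y, z in m, then the opening in per cent of the stroke, from 0 (shut) to 100 (fully open). In form: [[ax, ay, az, x, y, z, jaw], ...]. A call has exactly 5 rows; each row is the pose to reach, as a shift and turn from the pose commanded when the call began; what a row does not reach only later rows make up. A row lasts 1/10 s, in which the tool goes at most 50 mm and 8.59 degrees, less where a joint would pass 70% of its speed; a pose out of reach is approached as far as the arm can. A call with a gripper value outside its range is refused whole. The fingers move at their own pace and stop on an object; the grip force is fixed at half the most. Time passes only in rows, so rows that repeat a pose let the fingers close, or fill a call up. It gives the time, the measured TCP pose, the force, the opening and the grip force at its end, in the units of the state.
- get_obs(): the state, without advancing time (a new reading comes with each control period).
- snapshot(name): name is "side" or "top" or "wrist"; returns a dict with "pixels" (480x640x3 uint8, red, green, blue), "vertical_fov" (degrees; the focal length in pixels is half the picture's height over the tangent of half this angle, whatever the lens; pixels are square), "cx", "cy" (the principal point, pixels), "rvec" (rotation vector, rad) and "tvec" (3), from world to camera coordinates, as OpenCV has them. Camera axes: x right, y down, z forward; pixel columns grow to the right and rows downward; lengths in m; the calibration is good to about 2 mm. A picture is of the moment at which its call begins. There is no depth.
- close_job(): hands the job in; it is judged then, once.
Trained networks look in the newest picture that a camera, given by its name, has taken for a name from the list of things; names that differ only in an ending like _2 or _b are one class to them, and where a whole thing is asked for, a point or a joint stands for the part that bears it (a point fixed in the world has none). Each returns a list of dicts, best first, with "score" (0 to 1); they miss things now and then, are a little off and sometimes report something else, mostly with a low value. They report only what shows in the picture. A call takes as long as a camera call.
- masks_of(camera, query): "mask" (480x640 bool, what is visible of it) and "extent" ([left, top, right, bottom] in pixels, round what is visible of it).
- place_of(camera, query): "pixel" ([column, row] in pixels: a listed point, or the origin of a listed thing).
The state is a dict: "time": time; "joint_positions": joint angles; "qvel": joint speeds; "joint_torque": joint torques, N m; "tool_pos": TCP position; "ee_rot": TCP orientation; "wrist_force": force on the tool from outside, world axes, zero at the start; "wrist_torque": the same for the moment, N m; "width": finger opening in m; "finger_force": force on a finger pad.
Only numpy, scipy, OpenCV 4.12 (cv2) and the standard library are available. Lean on these libraries where they do the work, as an engineer would, in place of code of your own. Each camera call takes 0.05 s, during which the arm holds its last target. There are 200 camera calls.

TASK

Lock the tray of the laboratory shaker: take the red-headed lock pin out of the blue pin rack and put it upright down through the holes of the yellow-topped bracket and the tray's tongue at the front of the shaker, until its flange lies flat on the bracket, then let go. Leave the black-headed pin standing in the rack.

Things in the scene. Friction and masses are not known exactly. Their poses are not given: they have to be found in the camera images.
- red_pin_grip (a point): Lock pin to use, upright in either hole of the rack (top 56 mm up), 0.08 kg, round about its vertical axis z: red grip 26 mm across, 44 tall; below it a steel flange 40 mm across, 5 thick, resting on the rack; then a shank 14 mm across, 50 long, lowest 14 mm tapering to 6, hanging in an 18 mm hole. Point: centre of the grip, 27 mm above the flange's underside, 77 above the tip.
- black_pin_grip (a point): The other pin, to be left alone, standing 90 mm from the red one in the same blue rack (56 x 150 mm, fixed to the desk). Same grip and flange, but the grip is black and the shank only 30 mm long. Point: centre of the black grip, 27 mm above the flange's underside.
- lock_hole (a point): Mouth of the lock hole, on the yellow lug (66 x 60 mm, top 64 mm up) at the front of the fixed white shaker. Vertical hole, 24 mm across, in line through lug, tray tongue and lower lug (34 mm in all), free below. z up, x towards the tray, which begins 37 mm on and is no higher than the lug; jars on it are 100 mm or more away. Pin home: flange flat on this face, grip centre 27 mm above it.

How it is judged:
By the outcome, as a careful person would: the job done as asked, in the order asked, and still so for the second after the job is handed in, with the robot touching nothing.
It also fails if it takes over 43 s, if anything falls off the work surface, if the arm or the gripper's body presses on something with over 40 N, if the wrist force passes 120 N, or if a joint passes its speed limit or range.

## Working session

There is one attempt and no reset: what is moved stays moved. The work goes in short steps, Python scripts to look and compute and a tool call to move; the robot and the scene stay as the last step left them, time stands still between calls to the robot, and variables do not carry over. Pictures are saved under pics/ and viewed, at most 10 in all, crops included, and the job is handed in when it is done.

Besides the shell and the picture viewer there is one more tool, called after "Call:" by a JSON object that holds its "name" and its "arguments", one argument or row to a line. apply_moves: Moves the arm, as the interface text tells. Its arguments: {"type":"object","properties":{"commands":{"type":"array"}},"required":["commands"]}

```bash
mkdir -p pics; cat > h.py <<'E'
from bench import *
import numpy as np, cv2
def snap(n,f=None):
    s=snapshot(n)
    if f: cv2.imwrite('pics/'+f,cv2.cvtColor(s['pixels'],cv2.COLOR_RGB2BGR))
    return s
def ray(s,px):
    f=240/np.tan(np.radians(s['vertical_fov'])/2)
    R=cv2.Rodrigues(np.array(s['rvec'],float))[0]; t=np.array(s['tvec'],float)
    d=R.T@np.array([(px[0]-s['cx'])/f,(px[1]-s['cy'])/f,1]); return -R.T@t,d
def atz(s,px,z):
    c,d=ray(s,px); return c+d*(z-c[2])/d[2]
def tri(rs):
    A=np.zeros((3,3));b=np.zeros(3)
    for c,d in rs:
        d=d/np.linalg.norm(d);P=np.eye(3)-np.outer(d,d);A+=P;b+=P@c
    p=np.linalg.solve(A,b)
    return p,[float(np.linalg.norm(np.cross(p-c,d/np.linalg.norm(d)))) for c,d in rs]
def proj(s,p):
    f=240/np.tan(np.radians(s['vertical_fov'])/2)
    q=cv2.Rodrigues(np.array(s['rvec'],float))[0]@np.array(p)+np.array(s['tvec'],float).ravel()
    return f*q[:2]/q[2]+[s['cx'],s['cy']]
E
python3 - <<'E'
from h import *
np.set_printoptions(precision=4,suppress=True)
o=get_obs();print({k:np.round(v,4) for k,v in o.items()})
try: print(grip_point_offset)
except Exception as e: print(e)
S={n:snap(n,n+'0.png') for n in('side','top','wrist')}
Z=dict(red_pin_grip=.083,black_pin_grip=.083,lock_hole=.064)
for q in Z:
    rs=[]
    for n,s in S.items():
        r=place_of(n,q)
        for a in r[:2]: print(q,n,a['score'],a['pixel'],atz(s,a['pixel'],Z[q]))
        if r and n!='wrist': rs.append(ray(s,r[0]['pixel']))
    if len(rs)>1: print('tri',tri(rs))
E
```

```text
{'time': np.float64(0.0), 'joint_positions': array([-1.2451,  0.0879,  1.3722, -0.    ,  1.6836, -0.1031]), 'qvel': array([ 0.    , -0.0001,  0.0009,  0.0003, -0.0008, -0.0012]), 'joint_torque': array([  0.0006, -34.0177, -30.2431,   0.0718,   0.0329,  -0.0002]), 'tool_pos': array([ 0.2285, -0.4997,  0.2043]), 'ee_rot': array([-3.1394, -0.0002,  0.4288]), 'wrist_force': array([ 0.5816, -0.5343, -0.7699]), 'wrist_torque': array([-0.034 , -0.0202, -0.0114]), 'finger_force': np.float64(0.0), 'width': np.float64(0.0938)}
0.0188
red_pin_grip side 0.92 [311.4, 292.4] [ 0.5057 -0.0511  0.083 ]
red_pin_grip top 0.78 [380.5, 227.9] [ 0.5079 -0.0506  0.083 ]
tri (array([ 0.5068, -0.0507,  0.0829]), [0.0011100548502344539, 0.0011100548502344669])
black_pin_grip side 0.56 [310.4, 332.2] [ 0.5062 -0.1398  0.083 ]
black_pin_grip top 0.58 [425.0, 227.9] [ 0.5073 -0.1363  0.083 ]
tri (array([ 0.5068, -0.1369,  0.0802]), [0.0007550144086501, 0.0007550144086498104])
lock_hole side 0.63 [320.4, 214.0] [0.5177 0.2045 0.064 ]
lock_hole top 0.41 [423.2, 227.9] [ 0.5091 -0.1365  0.064 ]
tri (array([ 0.506 , -0.0977,  0.2625]), [0.015850670253895714, 0.01585067025389605])
```

View pics/top0.png

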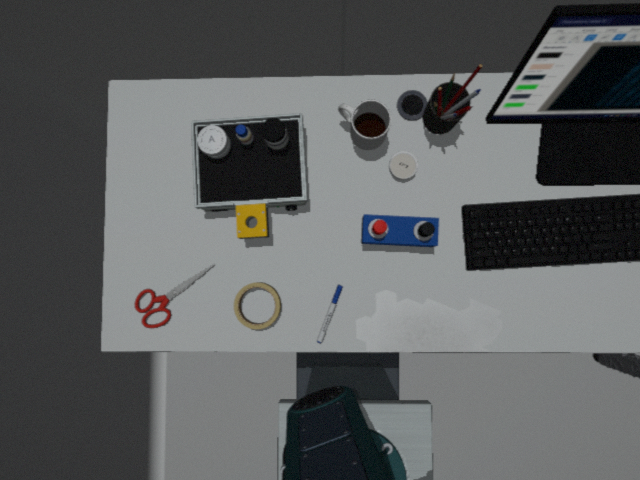

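View pics/side0.png

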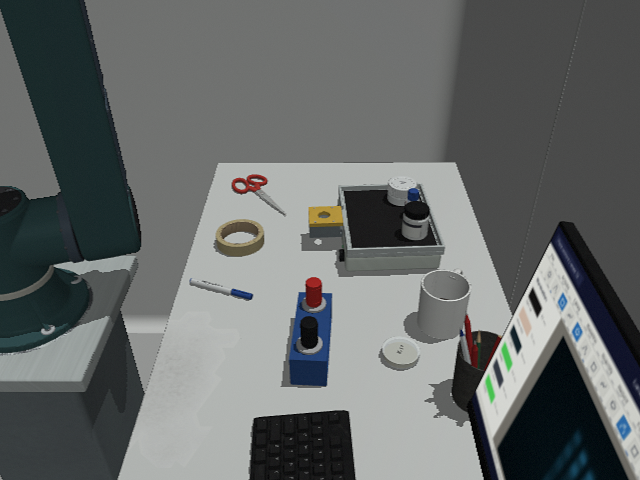

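Top view: red pin at (379,228), black pin at (424,230) in the blue rack, yellow lug with its hole at about (251,222). In the side view the hole is at (322,214). This matches the triangulated red grip at z≈0.083. The network's top-view lock_hole result was wrong, because it landed on the black pin.

Call:
{"name": "apply_moves", "arguments": {
  "commands": [
    [0,0,-0.086,0.024,0.038,0,60],
    [0,0,-0.172,0.048,0.076,0,60],
    [0,0,-0.258,0.072,0.114,0,60],
    [0,0,-0.344,0.096,0.152,0,60],
    [0,0,-0.43,0.12,0.19,0,60]
  ]
}}

```text
time: 1.1
tool_pos: [0.3493, -0.3087, 0.2057]
ee_rot: [3.141, -0.001, -0.005]
wrist_force: [1.5, -0.5, -0.1]
width: 0.0579
finger_force: 0.0
```

Call:
{"name": "apply_moves", "arguments": {
  "commands": [
    [0,0,0,0.02,0.04,0,60],
    [0,0,0,0.04,0.08,0,60],
    [0,0,0,0.06,0.12,0,60],
    [0,0,0,0.08,0.16,0,60],
    [0,0,0,0.1,0.2,0,60]
  ]
}}

```text
time: 1.6
tool_pos: [0.4492, -0.1085, 0.2059]
ee_rot: [3.141, -0.001, -0.001]
wrist_force: [0.6, -0.6, -0.3]
width: 0.0566
finger_force: 0.0
```

```bash
python3 - <<'E'
from h import *
np.set_printoptions(precision=4,suppress=True)
o=get_obs();print(o['time'],o['tool_pos'],o['ee_rot'],o['width'],o['joint_positions'])
S={n:snap(n,n+'1.png') for n in('wrist','top','side')}
Z=dict(red_pin_grip=.083,black_pin_grip=.083,lock_hole=.064)
for q in Z:
    for n,s in S.items():
        for a in place_of(n,q)[:3]: print(q,n,a['score'],a['pixel'],atz(s,a['pixel'],Z[q]))
# yellow region / hole by colour
for n in('top','side'):
    s=S[n]; h=cv2.cvtColor(s['pixels'],cv2.COLOR_RGB2HSV)
    m=cv2.inRange(h,(20,150,150),(32,255,255)); k,l,st,c=cv2.connectedComponentsWithStats(m)
    i=1+np.argmax(st[1:,4]); b=(l==i).astype(np.uint8)
    cs,hi=cv2.findContours(b,cv2.RETR_CCOMP,cv2.CHAIN_APPROX_NONE)
    for j,cc in enumerate(cs):
        if cv2.contourArea(cc)>8:
            M=cv2.moments(cc);p=(M['m10']/M['m00'],M['m01']/M['m00']); print(n,hi[0][j][3],cv2.contourArea(cc),p,atz(s,p,.064),cv2.boundingRect(cc))
E
```

```text
1.6 [ 0.4492 -0.1085  0.2059] [ 3.1411 -0.001  -0.0013] 0.0566455289116279 [-0.3597 -0.1112  1.5663 -0.0001  1.6854  1.2124]
red_pin_grip wrist 0.79 [240.2, 149.9] [ 0.5107 -0.0467  0.083 ]
red_pin_grip top 0.51 [380.3, 226.5] [ 0.5106 -0.0502  0.083 ]
red_pin_grip side 0.72 [314.9, 292.8] [ 0.5114 -0.0521  0.083 ]
black_pin_grip wrist 0.66 [359.8, 159.4] [ 0.5033 -0.1381  0.083 ]
lock_hole wrist 0.74 [241.8, 150.1] [ 0.5098 -0.0441  0.064 ]
lock_hole top 0.65 [250.5, 222.5] [0.5225 0.2071 0.064 ]
lock_hole side 0.83 [320.4, 213.1] [0.5177 0.2077 0.064 ]
top -1 831.5 (250.70695530166364, 220.04950891962315) [0.5274 0.2067 0.064 ] (236, 204, 31, 34)
top 0 142.0 (250.78169014084506, 221.49295774647888) [0.5245 0.2065 0.064 ] (244, 215, 15, 14)
top 0 10.0 (238.0, 213.5) [0.5409 0.2325 0.064 ] (236, 212, 5, 4)
side -1 476.0 (324.99789915966386, 214.71603641456582) [0.5268 0.2019 0.064 ] (309, 206, 34, 18)
side 0 10.0 (315.0, 221.5) [0.5074 0.1782 0.064 ] (313, 220, 5, 4)
side 0 8.5 (333.2156862745098, 220.62745098039215) [0.5428 0.1812 0.064 ] (331, 219, 5, 4)
side 0 80.5 (323.5507246376811, 214.472049689441) [0.5239 0.2028 0.064 ] (317, 210, 14, 9)
```

Call:
{"name": "apply_moves", "arguments": {
  "commands": [
    [0,0,0,0.02,0.02,-0.01,60],
    [0,0,0,0.04,0.04,-0.03,60],
    [0,0,0,0.06,0.06,-0.05,60],
    [0,0,0,0.06,0.06,-0.06,60],
    [0,0,0,0.06,0.06,-0.06,60]
  ]
}}

```text
time: 2.7
tool_pos: [0.5073, -0.0503, 0.1433]
ee_rot: [-3.141, 0.005, -0.001]
wrist_force: [0.1, -0.1, 0.0]
width: 0.0565
finger_force: 0.0
```

```bash
python3 - <<'E'
from h import *
np.set_printoptions(precision=4,suppress=True)
o=get_obs();print(o['time'],o['tool_pos'],o['ee_rot'],o['width'])
s=snap('wrist','wrist2.png')
for a in place_of('wrist','red_pin_grip')[:2]: print(a['score'],a['pixel'],atz(s,a['pixel'],.083))
h=cv2.cvtColor(s['pixels'],cv2.COLOR_RGB2HSV)
m=cv2.inRange(h,(0,150,60),(8,255,255))|cv2.inRange(h,(172,150,60),(180,255,255))
k,l,st,c=cv2.connectedComponentsWithStats(m);i=1+np.argmax(st[1:,4]);print(st[i],c[i])
print('cam',ray(s,(0,0))[0],'expected top/bottom at .51,-.05',proj(s,(.51,-.05,.105)),proj(s,(.51,-.05,.061)))
E
```

```text
2.7 [ 0.5073 -0.0503  0.1433] [-3.1412  0.0049 -0.0009] 0.05648627353176597
0.79 [317.6, 248.3] [ 0.5084 -0.0477  0.083 ]
[ 296  224   44   55 1919] [317.5774 251.8525]
cam [ 0.5804 -0.05    0.3231] expected top/bottom at .51,-.05 [321.1982 256.4036] [321.1714 237.0281]
```

View pics/wrist2.png

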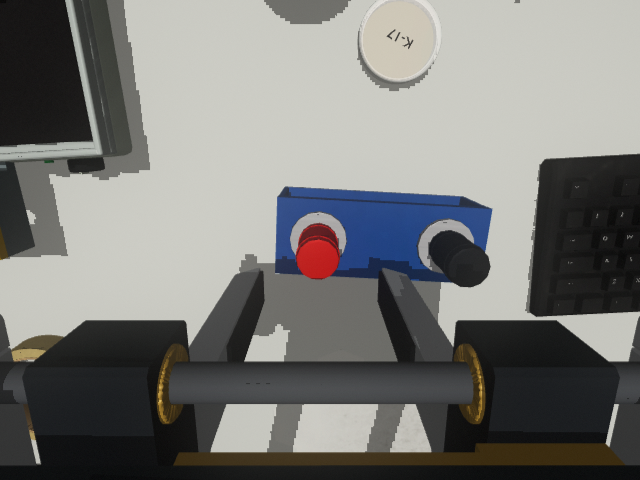

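The wrist view shows the red grip top at (318,258), its flange at (318,240), the black pin at (465,263), and the fingers straddling the red pin. I'll descend next.

Call:
{"name": "apply_moves", "arguments": {
  "commands": [
    [0,0,0,0.0015,0.002,0,60],
    [0,0,0,0.0015,0.002,-0.025,60],
    [0,0,0,0.0015,0.002,-0.05,60],
    [0,0,0,0.0015,0.002,-0.07,60],
    [0,0,0,0.0015,0.002,-0.073,60]
  ]
}}

```text
time: 3.3
tool_pos: [0.5085, -0.0485, 0.0708]
ee_rot: [-3.141, 0.004, -0.002]
wrist_force: [-0.6, 0.1, -0.1]
width: 0.0566
finger_force: 0.0
```

```bash
python3 - <<'E'
from h import *
np.set_printoptions(precision=4,suppress=True)
s=snap('wrist','wrist3.png')
o=get_obs();print(o['time'],o['tool_pos'],o['ee_rot'],o['width'],o['wrist_force'])
h=cv2.cvtColor(s['pixels'],cv2.COLOR_RGB2HSV)
m=cv2.inRange(h,(0,150,60),(8,255,255))|cv2.inRange(h,(172,150,60),(180,255,255))
k,l,st,c=cv2.connectedComponentsWithStats(m);i=1+np.argmax(st[1:,4]);print(st[i],c[i])
p=o['tool_pos']
print(proj(s,(p[0],p[1],.105)),proj(s,(p[0],p[1],.061)))
E
```

```text
3.35 [ 0.5093 -0.0485  0.0718] [-3.1413  0.0019 -0.0021] 0.05649160544885136 [-0.7792  0.2144 -0.4213]
[ 289  258   63   87 4299] [320.217 302.722]
[322.0313 315.2407] [321.839  276.8702]
```

View pics/wrist3.png

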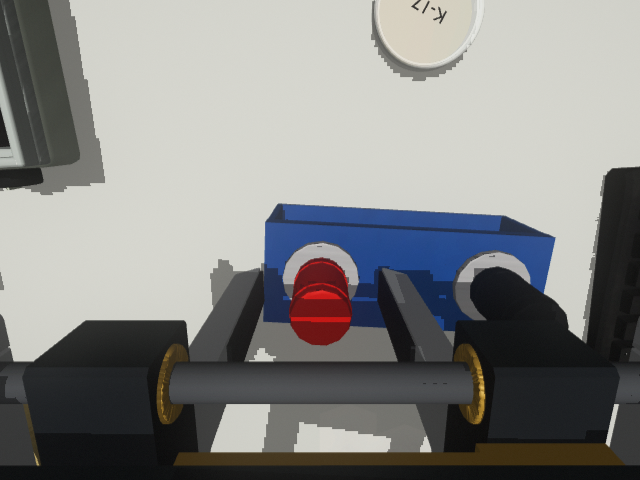

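The red grip top is centred between the fingers at about (321,315), as projected. I'll go down 4 mm more and close.

Call:
{"name": "apply_moves", "arguments": {
  "commands": [
    [0,0,0,0,0,-0.004,60],
    [0,0,0,0,0,-0.004,0],
    [0,0,0,0,0,-0.004,0],
    [0,0,0,0,0,-0.004,0],
    [0,0,0,0,0,-0.004,0]
  ]
}}

```text
time: 3.85
tool_pos: [0.5105, -0.0483, 0.0691]
ee_rot: [3.141, -0.001, -0.001]
wrist_force: [-0.6, 0.1, -0.1]
width: 0.0277
finger_force: 0.0
```

Call:
{"name": "apply_moves", "arguments": {
  "commands": [
    [0,0,0,0,0,0,0],
    [0,0,0,0,0,0,0],
    [0,0,0,0,0,0.005,0],
    [0,0,0,0,0,0.01,0],
    [0,0,0,0,0,0.02,0]
  ]
}}

```text
time: 4.35
tool_pos: [0.5095, -0.0481, 0.0882]
ee_rot: [-3.141, 0.002, -0.001]
wrist_force: [0.5, 0.8, -0.0]
width: 0.0256
finger_force: 30.0
```

Call:
{"name": "apply_moves", "arguments": {
  "commands": [
    [0,0,0,0,0,0.015,0],
    [0,0,0,0,0,0.03,0],
    [0,0,0,0,0,0.05,0],
    [0,0,0,0,0,0.065,0],
    [0,0,0,0,0,0.07,0]
  ]
}}

```text
time: 4.85
tool_pos: [0.5114, -0.0485, 0.1612]
ee_rot: [3.141, -0.004, -0.001]
wrist_force: [0.0, -0.4, -0.1]
width: 0.0255
finger_force: 30.0
```

Call:
{"name": "apply_moves", "arguments": {
  "commands": [
    [0,0,0,0.002,0.03,0,0],
    [0,0,0,0.005,0.07,0,0],
    [0,0,0,0.008,0.115,0,0],
    [0,0,0,0.01,0.15,0,0],
    [0,0,0,0.01,0.17,0,0]
  ]
}}

```text
time: 5.35
tool_pos: [0.5197, 0.1244, 0.1579]
ee_rot: [-3.141, 0.001, 0.001]
wrist_force: [0.7, -0.0, -1.0]
width: 0.0253
finger_force: 30.0
```

Call:
{"name": "apply_moves", "arguments": {
  "commands": [
    [0,0,0,0.001,0.025,0,0],
    [0,0,0,0.003,0.055,0,0],
    [0,0,0,0.004,0.075,0,0],
    [0,0,0,0.005,0.084,0,0],
    [0,0,0,0.005,0.084,0,0]
  ]
}}

```text
time: 5.85
tool_pos: [0.5249, 0.2064, 0.1579]
ee_rot: [3.141, 0.001, 0.0]
wrist_force: [-0.1, -0.1, -0.8]
width: 0.0254
finger_force: 30.0
```

```bash
python3 - <<'E'
from h import *
np.set_printoptions(precision=4,suppress=True)
S={n:snap(n,n+'4.png') for n in('wrist','side','top')}
o=get_obs();print(o['time'],o['tool_pos'],o['ee_rot'],o['width'],o['finger_force'],o['wrist_force'],o['wrist_torque'])
p=o['tool_pos']
for n,s in S.items():
    for q,z in(('lock_hole',.064),('red_pin_grip',p[2]+.0148)):
        for a in place_of(n,q)[:2]: print(n,q,a['score'],a['pixel'],atz(s,a['pixel'],z))
s=S['wrist']
for dz in(.036,-.008,-.013,-.062): print(dz,proj(s,p+[0,0,dz]))
print('hole .524 .205',proj(s,(.524,.205,.064)))
E
```

```text
6.0 [0.5252 0.2048 0.1583] [ 3.1408  0.0004 -0.0021] 0.025469398914526296 29.999919533729553 [ 0.116  -0.0114 -0.4541] [0.0195 0.0198 0.0267]
wrist lock_hole 0.91 [322.6, 239.9] [0.5227 0.2056 0.064 ]
wrist red_pin_grip 0.88 [321.3, 299.7] [0.524  0.2067 0.1731]
side lock_hole 0.79 [324.4, 216.9] [0.5256 0.1942 0.064 ]
side red_pin_grip 0.74 [322.6, 165.1] [0.5225 0.2051 0.1731]
0.036 [326.0103 318.6411]
-0.008 [324.871  279.3536]
-0.013 [324.7716 275.9244]
-0.062 [323.9992 249.2891]
hole .524 .205 [323.3769 238.1387]
```

View pics/wrist4.png

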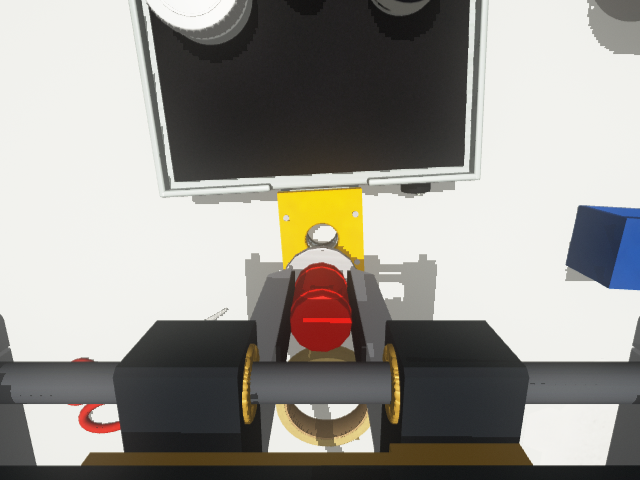

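View pics/side4.png

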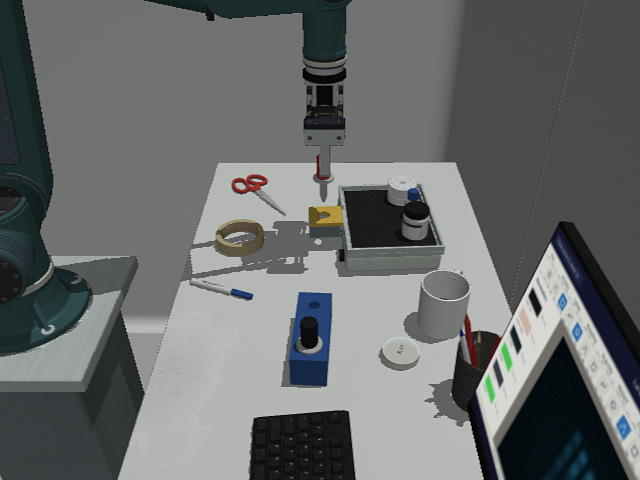

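In the wrist view the hole centre is at about (322,238) and the held pin's axis projects to about column 320. The side view shows the pin hanging vertically over the lug at (323,165). A correction of about 1–1.5 mm is needed before I lower.

Call:
{"name": "apply_moves", "arguments": {
  "commands": [
    [0,0,0,-0.0015,-0.001,-0.01,0],
    [0,0,0,-0.0015,-0.001,-0.02,0],
    [0,0,0,-0.0015,-0.001,-0.027,0],
    [0,0,0,-0.0015,-0.001,-0.027,0],
    [0,0,0,-0.0015,-0.001,-0.027,0]
  ]
}}

```text
time: 6.8
tool_pos: [0.5234, 0.2047, 0.1309]
ee_rot: [3.141, 0.001, -0.001]
wrist_force: [0.1, 1.4, 0.2]
width: 0.0254
finger_force: 30.0
```

```bash
python3 - <<'E'
from h import *
np.set_printoptions(precision=4,suppress=True)
S={n:snap(n,n+'5.png') for n in('wrist','side')}
o=get_obs();print(o['time'],o['tool_pos'],o['finger_force'],o['wrist_force'])
for n,(x,y,w,h) in dict(wrist=(240,170,160,180),side=(280,150,80,90)).items():
    f=400/w; c=cv2.resize(S[n]['pixels'][y:y+h,x:x+w],None,fx=f,fy=f,interpolation=cv2.INTER_CUBIC)
    cv2.imwrite(f'pics/c_{n}.png',cv2.cvtColor(c,cv2.COLOR_RGB2BGR))
a=[cv2.imread(f'pics/c_{n}.png') for n in S]; cv2.imwrite('pics/c5.png',np.hstack([i[:450] for i in a]))
E
```

```text
6.9 [0.5239 0.2049 0.1318] 29.999848902225494 [0.1949 0.3836 0.0828]
```

View pics/c5.png

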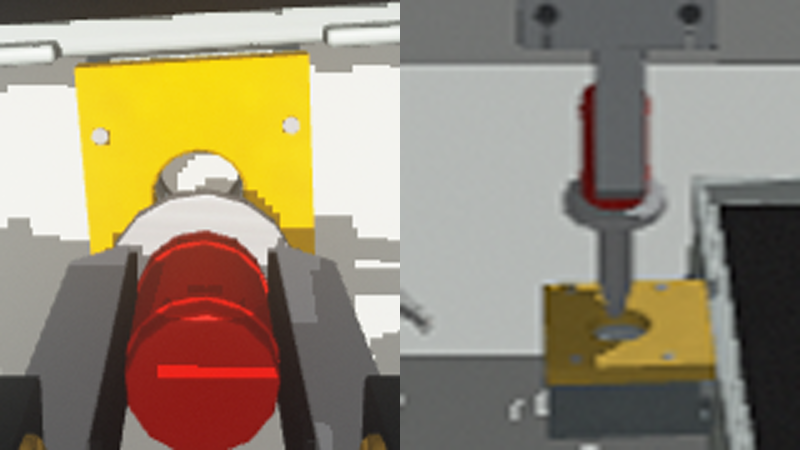

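The crop shows the tip just above the hole, at side-crop column ~616 against ~620 for the hole. Columns also agree in the wrist crop. I'll add 1 mm in x and lower into the hole.

Call:
{"name": "apply_moves", "arguments": {
  "commands": [
    [0,0,0,0.001,0,-0.006,0],
    [0,0,0,0.001,0,-0.012,0],
    [0,0,0,0.001,0,-0.018,0],
    [0,0,0,0.001,0,-0.024,0],
    [0,0,0,0.001,0,-0.03,0]
  ]
}}

```text
time: 7.4
tool_pos: [0.5245, 0.2047, 0.1007]
ee_rot: [3.141, 0.001, -0.001]
wrist_force: [-0.4, -0.0, -0.7]
width: 0.0261
finger_force: 30.0
```

Call:
{"name": "apply_moves", "arguments": {
  "commands": [
    [0,0,0,0,0,-0.006,0],
    [0,0,0,0,0,-0.012,0],
    [0,0,0,0,0,-0.018,0],
    [0,0,0,0,0,-0.021,0],
    [0,0,0,0,0,-0.021,0]
  ]
}}

```text
time: 7.9
tool_pos: [0.5243, 0.2047, 0.0798]
ee_rot: [3.141, 0.001, -0.001]
wrist_force: [0.5, -0.1, 0.1]
width: 0.0257
finger_force: 30.0
```

Call:
{"name": "apply_moves", "arguments": {
  "commands": [
    [0,0,0,0,0,-0.0005,0],
    [0,0,0,0,0,-0.001,0],
    [0,0,0,0,0,-0.0015,0],
    [0,0,0,0,0,-0.002,0],
    [0,0,0,0,0,-0.002,0]
  ]
}}

```text
time: 8.4
tool_pos: [0.5247, 0.2048, 0.0785]
ee_rot: [3.142, -0.0, -0.001]
wrist_force: [-0.4, 1.0, -1.3]
width: 0.0252
finger_force: 30.0
```

Call:
{"name": "apply_moves", "arguments": {
  "commands": [
    [0,0,0,0,0,-0.0005,0],
    [0,0,0,0,0,-0.001,0],
    [0,0,0,0,0,-0.0015,0],
    [0,0,0,0,0,-0.0015,0],
    [0,0,0,0,0,-0.0015,0]
  ]
}}

```text
time: 8.9
tool_pos: [0.5247, 0.2048, 0.077]
ee_rot: [3.141, 0.0, -0.001]
wrist_force: [0.3, 0.3, -0.8]
width: 0.0257
finger_force: 30.0
```

Call:
{"name": "apply_moves", "arguments": {
  "commands": [
    [0,0,0,0,0,-0.0005,0],
    [0,0,0,0,0,-0.0005,0],
    [0,0,0,0,0,-0.001,0],
    [0,0,0,0,0,-0.001,0],
    [0,0,0,0,0,-0.001,0]
  ]
}}

```text
time: 9.4
tool_pos: [0.5247, 0.2048, 0.077]
ee_rot: [3.142, -0.0, -0.001]
wrist_force: [-3.4, -1.4, 5.5]
width: 0.0259
finger_force: 30.0
```

There is contact at the expected height (TCP 0.077, 5.5 N), so the flange is seated. I'll release and rise.

Call:
{"name": "apply_moves", "arguments": {
  "commands": [
    [0,0,0,0,0,0,60],
    [0,0,0,0,0,0,60],
    [0,0,0,0,0,0,60],
    [0,0,0,0,0,0,60],
    [0,0,0,0,0,0,60]
  ]
}}

```text
time: 9.9
tool_pos: [0.5246, 0.2048, 0.0757]
ee_rot: [3.141, 0.0, -0.001]
wrist_force: [-0.6, -0.3, -0.7]
width: 0.056
finger_force: 0.0
```

Call:
{"name": "apply_moves", "arguments": {
  "commands": [
    [0,0,0,0,0,0.005,60],
    [0,0,0,0,0,0.02,60],
    [0,0,0,0,0,0.05,60],
    [0,0,0,0,0,0.08,60],
    [0,0,0,0,0,0.1,60]
  ]
}}

```text
time: 10.4
tool_pos: [0.5258, 0.2051, 0.1803]
ee_rot: [-3.14, -0.005, -0.001]
wrist_force: [0.2, 0.1, -0.4]
width: 0.0564
finger_force: 0.0
```

```bash
python3 - <<'E'
from h import *
np.set_printoptions(precision=4,suppress=True)
S={n:snap(n,n+'6.png') for n in('wrist','side')}
o=get_obs();print(o['time'],o['tool_pos'],o['width'],o['finger_force'],o['wrist_force'])
rs=[]
for n,s in S.items():
    a=place_of(n,'red_pin_grip')[0]; rs.append(ray(s,a['pixel'])); print(n,a,atz(s,a['pixel'],.091))
print(tri(rs))
for n,(x,y,w,h) in dict(wrist=(240,170,160,180),side=(280,150,80,90)).items():
    f=400/w; c=cv2.resize(S[n]['pixels'][y:y+h,x:x+w],None,fx=f,fy=f,interpolation=cv2.INTER_CUBIC)
    cv2.imwrite(f'pics/d_{n}.png',cv2.cvtColor(c,cv2.COLOR_RGB2BGR))
cv2.imwrite('pics/c6.png',np.hstack([cv2.imread(f'pics/d_{n}.png')[:450] for n in S]))
E
```

```text
10.5 [0.5271 0.2055 0.1817] 0.056459762913665425 0.0 [0.2402 0.3113 0.1147]
wrist {'pixel': [321.5, 244.8], 'score': 0.56} [0.5217 0.2052 0.091 ]
side {'pixel': [323.2, 204.0], 'score': 0.83} [0.5234 0.1989 0.091 ]
(array([0.5221, 0.205 , 0.0876]), [0.0012933626697122433, 0.0012933626697120748])
```

View pics/c6.png

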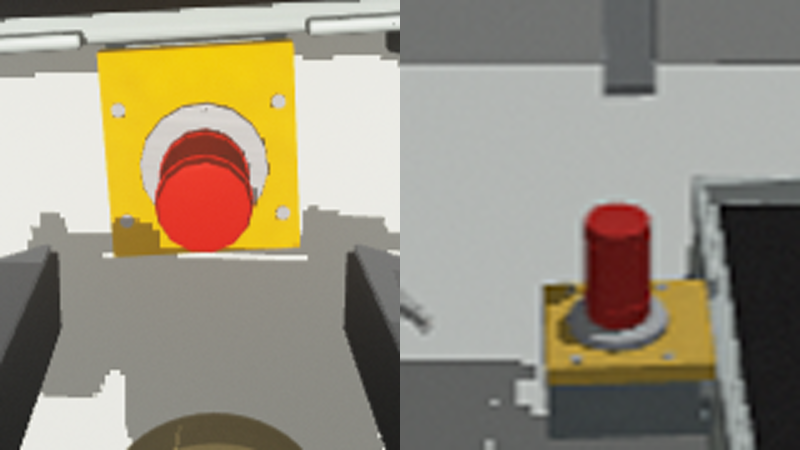

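The red pin stands upright with its flange flat on the yellow lug (side crop (618,325)), and the gripper is clear of it. The side view taken during the carry showed the black pin still standing in the rack, so I'm handing in.

```bash
python3 -c "
from bench import *
print(close_job())"
```

```text
the job is handed in; nothing more can be done
None
```

The red pin is home in the lock hole with its flange flat on the bracket and the gripper clear, the black pin was left standing in the rack, and the job is handed in (no verdict returned).

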